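Fold back the dust cover of the punch case

TASK

Two low steel cases stand on the counter, each with a two-panel folding dust cover whose front panel was left standing half open. On the wider case, the one with the punches in it, push the front panel back and down until it lies flat on top of the rear panel, so that the punches can be reached. Leave the cover of the narrower case just as it stands.

Things in the scene. Friction and masses are not known exactly. Their poses are not given: they have to be found in the camera images.
- wide_front (a joint): Angle (rad) between the wider case's front and rear cover panels: 0 = front panel flat on the rear one (hard stop), pi/2 = upright, pi = spread over the front half; starts 1.2 to 1.8. The rear panel is latched down. Stiff hinge, stays where left; 3 to 5 N square to the panel, 45 mm from the hinge, turns it. Front panel: bare aluminium, 130 mm along the hinge, 65 mm deep, 4 mm thick.
- wide_hinge (a point): Middle of the wider case's cover hinge, 50 mm above the counter. x points level to the rear of the case (away from the robot, +-26 degrees), y along the hinge, z up. Fixed grey steel case, 130 mm wide, 130 mm deep, 45 mm high, centred under the hinge; rear half covered, front half open over short punches below the rim. Folded flat, the front panel's upper face is 5 mm above the hinge.
- wide_edge (a point): Middle of the free edge of the wider case's front panel, 65 mm from the hinge; moves with the panel. Its z axis points out of the face to push on, which faces the robot while the panel stands and faces up once folded.
- narrow_edge (a point): Middle of the free edge of the narrower case's front panel. Case 80 mm wide, otherwise the same build, with round die bushings in its front half and a white bushing on its rear panel. This panel also stands half open and must be left as it is (within 15 mm).
There are look-alikes about, which are no part of the job. Leave any red or yellow look-alike of the part that bears wide_front alone.

How it is judged (in metres and radians):
At the end, for the whole second after the job is handed in: The wider case's front panel lies folded on its rear panel, within 10 degrees (0.175 rad) of flat, and at rest; the narrower case's front panel is within 15 mm of where it stood (value of joint wide_front below 0.175 rad and velocity of joint wide_front between -0.05 and 0.05 rad/s and distance of narrow_edge from where it was at the start of the episode below 0.015 m); the robot touches nothing.
It fails at once if the narrower case's front panel is moved by more than 15 mm (distance of narrow_edge from where it was at the start of the episode above 0.015 m).
It also fails if it takes over 32 s, if anything falls off the work surface, if the arm or the gripper's body presses on something with over 40 N, if the wrist force passes 120 N, or if a joint passes its speed limit or range.

ROBOT

A 6-joint arm with a two-finger parallel gripper is mounted at the origin on the work surface. World frame = base frame: x ahead of the robot, y to its left, z up, the work surface at z = 0. Lengths are in mm, angles in rad, forces in N, time in s.
With the tool pointing down it reaches from about 375 to 975 mm from the base axis. Payload 3.8 kg.
Tool frame: the origin (TCP) lies at the very end of the fingers, on their centre line; the grasp point (between the pads) lies 19 mm behind it (bot.grasp_offset is the distance from the TCP to the grasp point, in mm); z points along the fingers, y is the line along which they close (so a half turn about z gives the same grasp; the last joint's range is limited). The gripper opens to 88 mm and grips with 3 to 60 N. Pads are 18 mm wide; open, the fingers measure 123 mm over their backs; the gripper's body (75 mm by 187 mm) begins 45 mm behind the grasp point.
Start: joints at [-1.372, 0.264, 1.604, -0, 1.274, -0.037], TCP at [157.689, -656.317, 238.706] pointing down, gripper open.
Joint ranges: [-2.63, 2.63], [-0.94, 2.18], [0.31, 2.57], [-1.31, 4.45], [0, 2.66], [-2.55, 2.55]. Speed limits (rad/s): [2.57, 2.57, 3.14, 3.14, 3.14, 3.14].

INTERFACE

Orientations are given as a unit quaternion [x, y, z, w].
In Python, from workcell import bot gives the robot as it stands. Calls block until the motion is done:
- bot.move_ptp(position, orientation): joint-space move of the TCP to a pose.
- bot.move_straight(position, rotation=None, v=150, guard=None): straight line of the TCP; rotation=None keeps the orientation; v is the mean speed in mm/s. With guard (N) it stops when the force on the tool has changed by that much, and returns True; else False.
- bot.movej(angles): joint-space move.
- bot.set_gripper(opening): finger opening in mm; the grip force is fixed at half the most; returns when the fingers have stopped.
- bot.hold(seconds).
- bot.solve_ik(position, orientation): joint angles nearest the present ones, or None.
- bot.capture(name): name is "side" or "top" or "wrist"; returns (picture, depth): 400x640x3 uint8, red, green, blue; 400x640 float32, mm along the optical axis (not along the pixel's ray), 0 where there is no reading.
- bot.camera_info(name): a dict with "fx", "fy", "cx", "cy" (pixels), "dist_coeffs" ([k1, k2, p1, p2, k3] as OpenCV has them; the pictures are not rectified), "view" (4x4, takes a point from world to camera coordinates). Camera axes: x right, y down, z forward; pixel columns grow to the right and rows downward; lengths in mm; the calibration is good to about 2 mm. A picture is of the moment at which its call begins: read the wrist's pose just before it. camera_info takes no time and is no camera call; for the wrist camera it gives the pose at the moment of the call.
A pose or a line that the arm cannot do raises bot.IKError and nothing moves.
- bot.hand_in(): hands the job in; it is judged then, once.
Readings, each from a call of its own:
- bot.current_time_s(): time.
- bot.current_q(): joint angles.
- bot.current_joint_velocities(): joint speeds.
- bot.current_joint_efforts(): joint torques, N m.
- bot.current_tool_pos(): TCP position.
- bot.current_ee_rot(): TCP orientation.
- bot.current_force(): force on the tool from outside, world axes, zero at the start.
- bot.current_ft_torque(): the same for the moment, N m.
- bot.current_gripper_width(): finger opening in mm.
- bot.current_grip_force(): force on a finger pad.
Only numpy, scipy, OpenCV 4.12 (cv2) and the standard library are available. Lean on these libraries where they do the work, as an engineer would, in place of code of your own. Each camera call takes 0.05 s, during which the arm holds its last target. There are 200 camera calls.

## Working session

There is one attempt and no reset: what is moved stays moved. The work goes in short steps, each a Python script; the robot and the scene stay as the last script left them, time stands still between calls to the robot, and variables do not carry over. Pictures are saved under pics/ and viewed, at most 10 in all, crops included, and the job is handed in when it is done.

```bash
mkdir -p pics; python3 - <<'E'
from workcell import bot
import cv2,numpy as np
for n in("top","side"):
    p,d=bot.capture(n); cv2.imwrite(f"pics/{n}0.png",p[...,::-1]); np.save(f"pics/{n}0.npy",d)
    i=bot.camera_info(n); print(n,i["fx"],i["dist_coeffs"],np.round(i["view"],3).tolist(),(d==0).mean())
print(bot.current_time_s(),bot.current_ee_rot())
E
```

```text
top 380.8597095465093 [-0.05730122  0.          0.          0.          0.        ] [[0.01, -1.0, 0.012, -112.364], [-0.981, -0.012, -0.193, 518.239], [0.193, -0.01, -0.981, 992.308], [0.0, 0.0, 0.0, 1.0]] 0.0039296875
side 401.15949844049425 [-0.10143017  0.          0.          0.          0.        ] [[-0.967, -0.253, 0.02, 469.236], [-0.206, 0.734, -0.648, 223.826], [0.149, -0.63, -0.762, 765.322], [0.0, 0.0, 0.0, 1.0]] 0.003984375
0.1 [ 9.93060482e-01  1.17600691e-01 -8.28830382e-05 -9.74113237e-04]
```

View pics/top0.png

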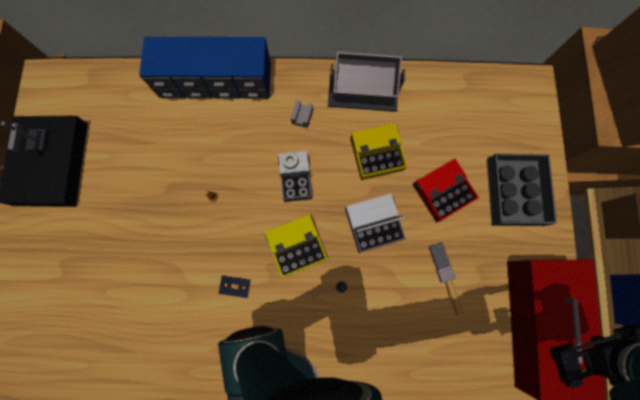

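View pics/side0.png

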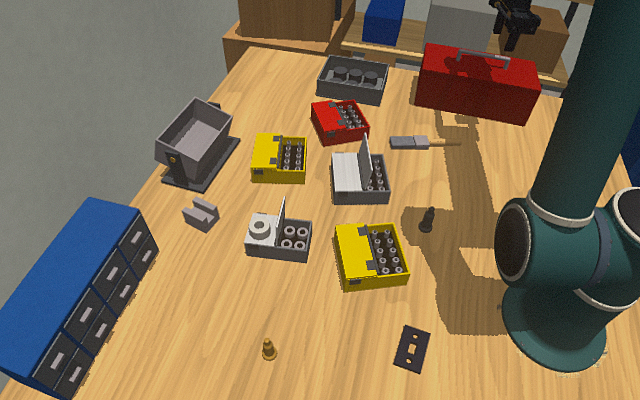

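The top view shows the wide grey case at about (375,222) and the narrow one, with the white bushing, at (295,177). The side view shows the wide case at (360,178) with its panel standing near upright. I'll measure it from the depth images.

```bash
cat > h.py <<'E'
import cv2,numpy as np
from workcell import bot
def cloud(n,d,box):
    i=bot.camera_info(n); u0,u1,v0,v1=box
    u,v=np.meshgrid(np.arange(u0,u1),np.arange(v0,v1)); z=d[v0:v1,u0:u1].ravel()
    K=np.array([[i["fx"],0,i["cx"]],[0,i["fy"],i["cy"]],[0,0,1]])
    r=cv2.undistortPoints(np.stack([u.ravel(),v.ravel()],1).astype(np.float64).reshape(-1,1,2),K,np.array(i["dist_coeffs"])).reshape(-1,2)
    V=np.array(i["view"]); P=np.c_[r*z[:,None],z]
    return ((P-V[:3,3])@V[:3,:3])[z>0]
E
python3 - <<'E'
from h import *
for n,b in(("top",(343,411,190,255)),("side",(325,396,128,208))):
    P=cloud(n,np.load(f"pics/{n}0.npy"),b)
    print(n,np.histogram(P[:,2],np.arange(-5,131,8)))
    T=P[(P[:,2]>40)&(P[:,2]<58)]; S=P[(P[:,2]>65)]
    r=cv2.minAreaRect(T[:,:2].astype(np.float32)); print("flat",r,np.round(cv2.boxPoints(r)).tolist(),len(T))
    if len(S)>20:
        c=np.median(S,0); Q=S[np.linalg.norm(S-c,axis=1)<80]; m=Q.mean(0); w,E=np.linalg.eigh(np.cov((Q-m).T))
        print("panel",m,np.sqrt(w),E.T.round(3).tolist(),Q[:,2].max(),len(Q))
        for lo in range(65,125,10):
            s=Q[(Q[:,2]>lo)&(Q[:,2]<lo+10)]
            if len(s): print(lo,s.min(0).round(),s.max(0).round(),s.mean(0).round())
E
```

```text
top (array([1406,  660,   99,  526,   44,  186,  721,  601,    9,   11,   12,
         13,   11,   14,   39,   52]), array([ -5,   3,  11,  19,  27,  35,  43,  51,  59,  67,  75,  83,  91,
        99, 107, 115, 123]))
flat ((451.9588623046875, -255.81597900390625), (128.07342529296875, 135.62669372558594), 16.628080368041992) [[371.0, -209.0], [410.0, -339.0], [533.0, -302.0], [494.0, -173.0]] 1392
panel [ 440.74784204 -257.10609313  103.49466371] [ 1.07447744 16.34249852 38.43042923] [[0.94, 0.281, 0.193], [-0.196, -0.019, 0.98], [0.279, -0.96, 0.037]] 120.31715111378388 154
65 [ 428. -303.   66.] [ 461. -196.   75.] [ 442. -242.   70.]
75 [ 430. -313.   75.] [ 463. -203.   85.] [ 449. -268.   80.]
85 [ 423. -314.   86.] [ 460. -197.   95.] [ 439. -242.   90.]
95 [ 422. -315.   96.] [ 459. -198.  104.] [ 442. -257.  101.]
105 [ 421. -323.  105.] [ 458. -199.  115.] [ 440. -262.  113.]
115 [ 420. -319.  115.] [ 457. -199.  120.] [ 438. -258.  116.]
side (array([1974,  260,  357,  418,  336,  427, 1231,  224,   53,   46,   51,
         58,   49,   60,   95,    7]), array([ -5,   3,  11,  19,  27,  35,  43,  51,  59,  67,  75,  83,  91,
        99, 107, 115, 123]))
flat ((465.53118896484375, -306.5854797363281), (137.9604034423828, 240.81556701660156), 20.257827758789062) [[359.0, -218.0], [443.0, -443.0], [572.0, -396.0], [489.0, -170.0]] 1581
panel [ 438.52079067 -253.30916085   93.46876817] [ 0.92967084 15.63259332 38.81102004] [[0.943, 0.283, 0.172], [-0.166, -0.044, 0.985], [0.287, -0.958, 0.006]] 116.17151516132601 380
65 [ 423. -317.   65.] [ 462. -198.   75.] [ 442. -251.   70.]
75 [ 421. -319.   75.] [ 460. -198.   85.] [ 440. -251.   80.]
85 [ 420. -323.   85.] [ 460. -198.   95.] [ 440. -255.   90.]
95 [ 418. -321.   95.] [ 458. -198.  105.] [ 438. -253.  100.]
105 [ 417. -323.  105.] [ 457. -198.  115.] [ 436. -256.  111.]
115 [ 418. -297.  115.] [ 448. -203.  116.] [ 428. -233.  115.]
```

The wide hinge is at about (448,-257,50), with the case yawed about 16.5° and the panel at about 1.75 rad. I'll sweep closed fingertips in an arc around the hinge.

```bash
python3 - <<'E'
from h import *
from scipy.spatial.transform import Rotation as R
X=np.array([.9588,.284,0]);Y=np.array([-.284,.9588,0]);H=np.array([448,-257,50.])
q=R.from_matrix(np.c_[X,-Y,[0,0,-1]]).as_quat()
W=lambda x,z:(H+x*X+[0,0,z]).tolist()
bot.set_gripper(0)
bot.move_ptp(W(-50,130),q)
bot.move_straight(W(-50,46))
r,t=50,5
g=False
for th in (1.5,1.25,1.0,.75,.5,.25,.08):
    cx,cz=r*np.cos(th)-t*np.sin(th),r*np.sin(th)+t*np.cos(th)
    g=bot.move_straight(W(cx-9,min(cz,46)),v=100,guard=30)
    print(th,g,bot.current_force().round(1) if hasattr(bot.current_force(),'round') else bot.current_force(),bot.current_tool_pos())
    if g: break
if not g:
    print(bot.move_straight(W(42,0),v=25,guard=15),bot.current_tool_pos(),bot.current_force())
    bot.move_straight(W(42,90))
    bot.move_straight(W(-60,180))
for n in ("top","side"):
    p,d=bot.capture(n); cv2.imwrite(f"pics/{n}1.png",p[...,::-1]); np.save(f"pics/{n}1.npy",d)
print(bot.current_time_s())
E
```

```text
1.5 False [0.  0.3 0.3] [ 438.92601089 -259.58619704   96.04354581]
1.25 False [-0.2  0.6 -0.5] [ 449.95098892 -256.0384733    95.57505842]
1.0 False [-0.2 -0.4 -0.1] [ 461.27326195 -252.87853397   94.55297689]
0.75 False [-0.9  0.4  0.1] [ 471.59100337 -250.1368799    87.73245417]
0.5 False [ 0.1 -0.4 -0.2] [ 479.68650717 -247.89991378   78.32519103]
0.25 False [ 0.1 -0.2 -0.5] [ 484.65673397 -246.01489545   66.82703572]
0.08 False [-1.2  0.3  0.2] [ 486.5772314  -245.32132935   58.43724349]
True [ 487.14467285 -245.30251659   55.35805772] [-1.88929465  0.35665833  7.62723253]
8.125
```

View pics/side1.png

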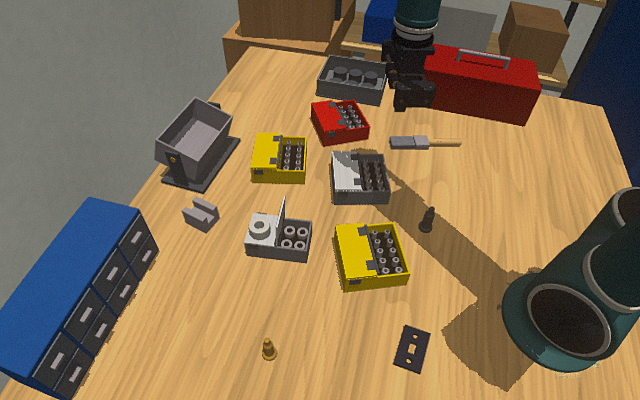

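The side view shows the wide case (360,178) with no standing panel, and the narrow panel at (282,222) unchanged. I'll check the tilt from depth, then hand in if it is flat.

```bash
python3 - <<'E'
from h import *
X=np.array([.9588,.284,0]);Y=np.array([-.284,.9588,0]);H=np.array([448,-257,50.])
P=cloud("side",np.load("pics/side1.npy"),(325,396,128,208))
x,y,z=(P-H)@X,(P-H)@Y,P[:,2]
k=(x>8)&(x<58)&(abs(y)<55)&(z>35)&(z<90)
c=np.polyfit(x[k],z[k],1); print("slope",c,k.sum(),z[k].max())
b=(235,320,190,265); A,B=[cloud("side",np.load(f"pics/side{i}.npy"),b) for i in(0,1)]
for C in(A,B): S=C[C[:,2]>65]; print(S.mean(0).round(1),len(S))
ok=abs(c[0])<.08 and k.sum()>200
if ok: print(bot.hand_in())
E
```

```text
slope [-8.64503613e-03  5.55452745e+01] 681 59.08288736790098
[597.9 -23.2  82.3] 487
[598.  -23.4  82.4] 485
the job is handed in; nothing more can be done
None
```

I folded the wider case's front panel flat onto its rear panel (slope about 0.01 rad by depth image) and handed the job in; the narrower case's panel was still within about 0.3 mm of where it stood, and the robot's last clock reading was about 8 s of the 32 s allowed.

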